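# Clear the bench gauge and close its jaw on the mandrel

### The job

The pink-capped squeeze bottle has been left in the way on the bench gauge: stand it upright in the yellow caddy and let go of it. Then slide the gauge's blue jaw along its bed until it pushes the standing mandrel against the brass spring plunger and you feel the spring clearly yield, gently, without ramming it against its hard stop, hold that pressure for a second, and leave the mandrel standing clamped there by the jaw. Leave the other things alone.

Things in the scene. Friction and masses are not known exactly. Their poses are not given: they have to be found in the camera images.
- bottle: white squeeze bottle with pink cap and band, standing upright: cylinder 44 mm across up to 62 mm, then a shoulder and a cap with a conical spout, 98 mm tall in all, about 0.2 kg. Origin: centre of its underside, z up.
- caddy: yellow open tray for bottles, outside 220 (its x) by 120 (its y) by 25 mm tall, walls and floor 5 mm thick. Origin: centre of its underside. Two other bottles stand near its +x end (x = 72, y = -26 and +26 mm); x from -100 to 40 mm is free. It stands left or right of the gauge; a grey bin of the same outline, 45 mm tall, stands on the other side.
- gauge: bench gauge, fixed to the table: aluminium bed 80 (x) by 370 (y) by 20 mm tall. Origin: centre of the bed's underside; the bed's top is at z = 20 mm. The blue jaw slides along the bed's +y towards a blue headstock with a dial at the +y end, 70 mm tall above the bed, which carries the brass plunger pad.
- plunger_zone (a point): middle of the zone, in height and width, where the brass pad's face lies: gauge y = 90 mm. The headstock was set by hand, so the real face is up to 10 mm either way along gauge y: not reported, it must be felt. The pad (44 mm wide, 36 mm tall) is sprung: it yields from 3 N, 1.5 N more per mm, and meets a hard stop after 6 mm (12 N).
- jaw: blue moving jaw on the bed, axes as the gauge. Origin: bottom of its back face, mid width, 0.5 mm above the bed. Block 50 mm wide (x), 30 thick (y 0 to 30, steel face at 30), 46 tall; foot 70 wide, 15 tall. Slides only along gauge y, from y = -150 mm, travel 200. Stiff: 7 N friction plus 20 N per m/s, which also keeps it where it is left. Push on its back face.
- mandrel: steel mandrel with a black rubber band standing upright on the bed between bottle and plunger: 50 mm across up to 56 mm, neck 42 mm across, 70 mm tall, about 0.45 kg. Origin: centre of its underside, z up. There is a gap between it and the plunger; it slides on the bed when the jaw pushes it.
- bottle_white: bystander: white squeeze bottle like the pink one but with a grey cap and band, in the caddy. Origin: centre of its underside.
- bottle_blue: bystander: the same with a blue cap and band, in the caddy. Origin: centre of its underside.
- coupler_a: bystander: red hose coupler, 58 mm across, 60 mm tall, standing in the grey bin. Origin: centre of its underside.
- coupler_b: bystander: another red hose coupler in the grey bin. Origin: centre of its underside.
- spare_a: bystander: spare mandrel with a purple band, 50 mm across, 70 mm tall, beyond the gauge. Origin: centre of its underside.
- spare_b: bystander: second spare mandrel with a purple band. Origin: centre of its underside.
- tape_roll: bystander: roll of paper tape lying flat, 90 mm across, 40 mm tall, beyond the gauge. Origin: centre of its underside.

How it is judged (in metres and radians):
On the way, in this order (a step that is already met when the one before it is completed fails the run):
1. the pink-capped bottle stands upright in the yellow caddy, at rest and released (x of bottle in the frame of caddy between -0.1 and 0.1 m and y of bottle in the frame of caddy between -0.05 and 0.05 m and z of bottle in the frame of caddy below 0.01 m and angle between bottle's own z axis and vertical below 0.1 rad and linear speed of bottle below 0.03 m/s and contact force between the fingers and bottle below 0.1 N), for 0.2 s.
2. the jaw presses the standing mandrel against the sprung plunger with more than 4 N for half a second (contact force between jaw and mandrel above 4 N and z of mandrel in the frame of gauge between 0.015 and 0.025 m and angle between mandrel's own z axis and vertical below 0.1 rad), for 0.5 s.
At the end, for the whole second after the job is handed in: The pink-capped bottle stands in the yellow caddy (within its walls, underside within 10 mm of the caddy's, upright within 0.1 rad, at rest); the mandrel stands on the gauge's bed (upright within 0.1 rad, at rest), still clamped between jaw and plunger with more than 2 N (x of bottle in the frame of caddy between -0.1 and 0.1 m and y of bottle in the frame of caddy between -0.05 and 0.05 m and z of bottle in the frame of caddy below 0.01 m and angle between each of bottle, mandrel's own z axis and vertical below 0.1 rad and linear speed of bottle below 0.03 m/s and z of mandrel in the frame of gauge between 0.015 and 0.025 m and contact force between jaw and mandrel above 2 N and linear speed of mandrel below 0.01 m/s); the robot touches nothing.
It fails at once if the jaw rams the mandrel with more than 22 N (contact force between jaw and mandrel above 22 N).
It fails at once if the mandrel or the bottle is knocked over (angle between mandrel's own z axis and vertical above 0.5 rad or angle between bottle's own z axis and vertical above 0.8 rad).
It fails at once if another thing is moved by more than 40 mm (distance of any of bottle_white, bottle_blue, coupler_a, coupler_b, spare_a, spare_b, tape_roll from where it was at the start of the episode above 0.04 m).
It also fails if it takes over 70 s, if anything falls off the work surface, if the arm or the gripper's body presses on something with over 40 N, if the wrist force passes 120 N, or if a joint passes its speed limit or range.

### The arm

A 6-joint arm with a two-finger parallel gripper is mounted at the origin on the work surface. World frame = base frame: x ahead of the robot, y to its left, z up, the work surface at z = 0. Lengths are in mm, angles in rad, forces in N, time in s.
With the tool pointing down it reaches from about 350 to 975 mm from the base axis. Payload 17.4 kg.
Tool frame: the origin (TCP) lies midway between the tips of the shut fingers; the grasp point (between the pads) lies bot.grasp_offset behind it (bot.grasp_offset is the distance from the TCP to the grasp point, in mm); z points along the fingers, y is the line along which they close (so a half turn about z gives the same grasp; the last joint's range is limited). The gripper opens to 85 mm and grips with 20 to 120 N. Pads are 22 mm wide; open, the fingers measure 114 mm over their backs; the gripper's body (76 mm by 85 mm) begins 54 mm behind the grasp point. The pads swing forward as they close: fully open they stand 13 mm farther back than shut.
Start: joints at [-1.198, 0.116, 1.442, -0, 1.584, -0.038], TCP at [269.548, -618.851, 197.003] pointing down, gripper open.
Joint ranges: [-2.83, 2.83], [-0.83, 2.19], [0.07, 2.5], [-1.14, 4.28], [0.01, 3], [-2.97, 2.97]. Speed limits (rad/s): [1.89, 1.89, 2.22, 3.14, 3.14, 3.14].

### API

Orientations are given as a rotation vector (axis times angle).
In Python, from bench import telemetry, cams, job, bot gives the robot as it stands. The module is installed in compiled form; this text tells all that it offers.
- The arm moves only by the tool servo_tool, never from a script. Its argument "rows" is a list of rows, each a list of 7 numbers: the shift along the tool's x, y, z scaled (see below), then the turn, a rotation vector about the tool's x, y, z scaled (see below), then the opening, from -1 (shut) to 1 (fully open). In form: [[x, y, z, rx, ry, rz, jaw], ...]. A call has 1 to 20 rows; each row is the pose to reach, as a shift and turn from the pose commanded when the call began, along the tool's axes at that moment, turning the shorter way round; what a row does not reach only later rows make up. The controller multiplies each number of a shift by 0.2 m and each number of a turn by 180 degrees. A row lasts 1/12 s, in which the tool goes at most 41.7 mm and 7.16 degrees, less where a joint would pass 70% of its speed; a pose out of reach is approached as far as the arm can. A call with a number of a shift or a turn outside -1 to 1 is refused whole. A call with a gripper value outside its range is refused whole. The fingers move at their own pace and stop on an object; "grip_force" is the grip in N (left out, the last holds). Time passes only in rows, so rows that repeat a pose let the fingers close. It gives the time, the measured TCP pose, the force, the opening and the grip force at its end, in the units of the state.
- telemetry.sense(): the state, without advancing time (a new reading comes with each control period).
- cams.get_image(name): name is "side" or "top"; returns a dict with "image" (400x640x3 uint8, red, green, blue), "depth" (400x640 float32, mm along the optical axis (not along the pixel's ray), 0 where there is no reading), "K" (3x3 intrinsics, pixels), "T" (4x4, takes a point from camera to world coordinates). Camera axes: x right, y up, looking along -z (the intrinsics and any distortion apply to the point x, -y, -z); pixel columns grow to the right and rows downward; lengths in mm; the calibration is good to about 2 mm. A picture is of the moment at which its call begins.
- job.sign_off(): hands the job in; it is judged then, once.
The state is a dict: "t": time; "qpos": joint angles; "qvel": joint speeds; "joint_torque": joint torques, N m; "eef_pos": TCP position; "orientation": TCP orientation; "wrist_force": force on the tool from outside, world axes, zero at the start; "torque": the same for the moment, N m; "gripper_width": finger opening in mm; "grasp_force": force on a finger pad.
Only numpy, scipy, OpenCV 4.12 (cv2) and the standard library are available. Lean on these libraries where they do the work, as an engineer would, in place of code of your own. Each camera call takes 0.05 s, during which the arm holds its last target. There are 200 camera calls.

## Working session

There is one attempt and no reset: what is moved stays moved. The work goes in short steps, Python scripts to look and compute and a tool call to move; the robot and the scene stay as the last step left them, time stands still between calls to the robot, and variables do not carry over. Pictures are saved under pics/ and viewed, at most 12 in all, crops included, and the job is handed in when it is done.

Besides the shell and the picture viewer there is one more tool, called after "Call:" as name([rows], argument=value, ...), one row to a line, values as JSON. servo_tool: Moves the arm, as the interface text tells. Its arguments: {"type":"object","properties":{"rows":{"type":"array"},"grip_force":{"type":"number"}},"required":["rows"]}

```bash
mkdir -p pics; cat > h.py <<'E'
import numpy as np, cv2
from bench import telemetry, cams, job, bot
def cap(n):
    d=cams.get_image(n); np.savez('pics/%s.npz'%n,**d)
    return d
def world(d,u,v,dep=None):
    K,T=d["K"],d["T"]; z=d["depth"][v,u] if dep is None else dep
    p=np.array([(u-K[0,2])/K[0,0]*z,-(v-K[1,2])/K[1,1]*z,-z,1]); return (T@p)[:3]
def cloud(d):
    K,T=d["K"],d["T"]; v,u=np.mgrid[:400,:640]; z=d["depth"]
    P=np.stack([(u-K[0,2])/K[0,0]*z,-(v-K[1,2])/K[1,1]*z,-z,np.ones_like(z)],-1)
    return (P@T.T)[...,:3]
def st():
    s=telemetry.sense(); print({k:np.round(s[k],3).tolist() for k in s}); return s
E
python3 - <<'E'
from h import *
s=st(); print(bot.grasp_offset)
for n in("top","side"):
    d=cap(n); print(n,d["K"].tolist(),np.round(d["T"],3).tolist()); cv2.imwrite(f'pics/{n}0.png',d["image"][...,::-1])
E
```

```text
{'t': 0.0, 'qpos': [-1.198, 0.117, 1.442, 0.0, 1.584, -0.038], 'qvel': [-0.001, -0.0, 0.0, -0.001, -0.001, -0.0], 'joint_torque': [-0.003, -73.2, -63.249, -0.0, 0.006, -0.0], 'eef_pos': [269.467, -618.62, 196.227], 'orientation': [-3.074, -0.641, 0.0], 'wrist_force': [-0.294, -0.03, -0.214], 'torque': [0.037, 0.012, -0.018], 'grasp_force': 0.0, 'gripper_width': 85.669}
18.700000000000003
top [[432.0713159742018, 0.0, 315.30207454422685], [0.0, 432.0713159742018, 189.70966230144154], [0.0, 0.0, 1.0]] [[-0.011, 0.994, -0.106, 497.04], [-1.0, -0.012, -0.009, 8.294], [-0.011, 0.106, 0.994, 1261.819], [0.0, 0.0, 0.0, 1.0]]
side [[419.07468483080726, 0.0, 319.30653743065193], [0.0, 419.07468483080726, 196.62024522000027], [0.0, 0.0, 1.0]] [[-0.989, 0.092, -0.114, 485.982], [-0.144, -0.489, 0.861, 1069.394], [0.023, 0.868, 0.496, 687.002], [0.0, 0.0, 0.0, 1.0]]
```

View pics/top0.png

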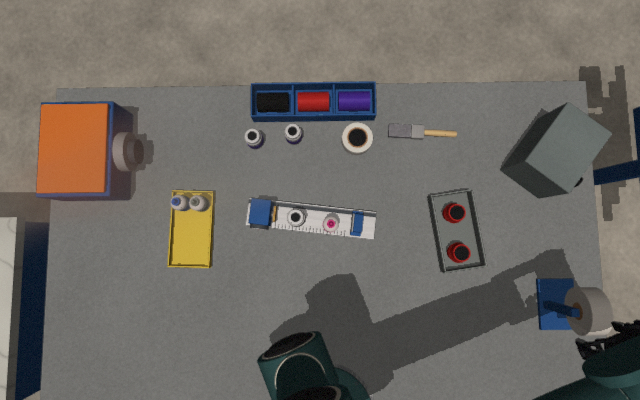

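View pics/side0.png

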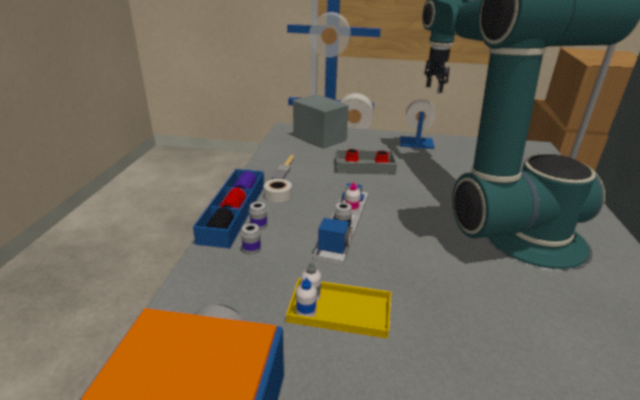

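The top view shows the headstock at (260,212), mandrel at (296,217), pink bottle at (331,223) and jaw at (358,222). The yellow caddy is at (191,228), with its bottles at the top end, and the grey bin is on the right. Next I'll measure these by colour and height.

```bash
python3 - <<'E'
from h import *
d=dict(np.load('pics/top.npz')); P=cloud(d); im=d["image"]; hsv=cv2.cvtColor(im,cv2.COLOR_RGB2HSV).astype(int)
H,S,V=hsv[...,0],hsv[...,1],hsv[...,2]; v,u=np.mgrid[:400,:640]
def box(a,b,c,e): return (u>=a)&(u<=c)&(v>=b)&(v<=e)&(d["depth"]>0)
def rep(n,m):
    p=P[m]; 
    r=cv2.minAreaRect(p[:,:2].astype(np.float32)); print(n,m.sum(),'med',np.median(p,0).round(1),'rect',np.round(r[0],1),np.round(r[1],1),round(r[2],2),'z',np.percentile(p[:,2],[2,50,98]).round(1))
cad=box(160,180,222,275)&(H>20)&(H<32)&(S>150); rep('caddy',cad); rep('caddytop',cad&(P[...,2]>18))
z=P[...,2]
rep('bed',box(235,185,385,250)&(abs(z-20)<5)&(S<60)&(V>120))
rep('jaw',box(340,195,375,245)&(H>100)&(H<125)&(S>120)&(z>38))
rep('jawall',box(340,195,375,245)&(H>100)&(H<125)&(S>120))
rep('head',box(240,190,280,240)&(H>100)&(H<125)&(S>120)&(z>75))
rep('pink',box(315,205,345,240)&(H>150)&(S>100))
rep('bottle z>70',box(315,205,345,240)&(z>70))
rep('mandrel top',box(280,203,312,232)&(z>80)); rep('mandrel',box(280,203,312,232)&(z>60))
for q in[(450,195),(360,355),(191,240)]: print(q,world(d,*q).round(1))
c=cv2.resize(im[180:280,150:390],None,fx=3.3,fy=3.3,interpolation=cv2.INTER_CUBIC); cv2.imwrite('pics/crop1.png',c[...,::-1])
E
```

```text
caddy 2398 med [491.4 382.8   6.5] rect [518.3 379.1] [122.3 211.3] 87.66 z [ 1.   6.5 27.6]
caddytop 316 med [468.4 367.6  25. ] rect [501.  379.8] [122.5 177.1] 88.7 z [18.6 25.  29.9]
bed 1564 med [535.3  10.3  19.8] rect [547.9  34.5] [369.6  79.3] 82.94 z [15.7 19.8 24.1]
jaw 153 med [530.8 -96.6  66.5] rect [529.  -96.2] [22.6 56.2] 81.65 z [52.1 66.5 71.1]
jawall 206 med [530.6 -96.1  65.4] rect [531.9 -94.3] [28.4 67.7] 83.31 z [32.6 65.4 70.9]
head 469 med [562.4 170.4  90.8] rect [563.4 171.7] [54.  66.2] 84.33 z [85.9 90.8 95.4]
pink 52 med [528.9 -20.1 106.8] rect [529.1 -20.3] [18.8 18.7] 89.27 z [100.4 106.8 120.5]
bottle z>70 208 med [529.2 -20.4  90.8] rect [529.7 -20.9] [41.  40.7] 89.34 z [ 80.5  90.8 115.2]
mandrel top 185 med [548.3  75.   90.2] rect [549.3  74.3] [40.2 40.2] 68.41 z [83.1 90.2 94.8]
mandrel 261 med [548.2  72.7  88.8] rect [549.   74.9] [49.3 47. ] 0.15 z [66.  88.8 94.3]
(450, 195) [ 610.2 -369.9   11.1]
(360, 355) [ 161.1 -100.8   -0.8]
(191, 240) [488.5 382.    5.3]
```

View pics/crop1.png

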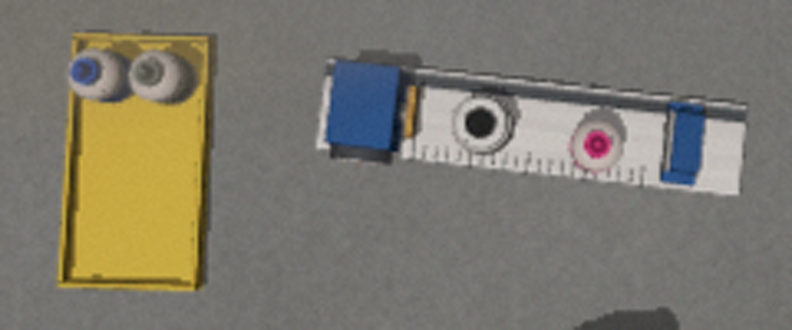

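Call:
servo_tool([
  [0.2, -0.185, 0, 0, 0, 0, 1],
  [0.4, -0.37, 0, 0, 0, 0, 1],
  [0.6, -0.555, 0, 0, 0, 0, 1],
  [0.8, -0.74, 0, 0, 0, 0, 1],
  [0.8, -0.74, 0, 0, 0, 0, 1],
  [0.8, -0.74, 0, 0, 0, 0, 1],
], grip_force=40)

```text
t: 0.6
eef_pos: [358.7, -415.1, 197.2]
orientation: [-3.074, -0.644, -0.002]
wrist_force: [-0.2, -0.4, 0.3]
gripper_width: 85.2
grasp_force: 0.0
```

Call:
servo_tool([
  [0.2, -0.185, 0, 0, 0, 0, 1],
  [0.4, -0.37, 0, 0, 0, 0, 1],
  [0.6, -0.555, 0, 0, 0, 0, 1],
  [0.8, -0.74, 0, 0, 0, 0, 1],
  [0.8, -0.74, 0, 0, 0, 0, 1],
  [0.8, -0.74, 0, 0, 0, 0, 1],
])

```text
t: 1.1
eef_pos: [446.1, -215.5, 197.0]
orientation: [-3.074, -0.645, -0.001]
wrist_force: [-0.1, -0.0, 0.4]
gripper_width: 85.5
grasp_force: 0.0
```

```bash
cat >> h.py <<'E'
from scipy.spatial.transform import Rotation as R
def togo(x,y,z,b):
    "shift (x0.2 m) and turn (x180 deg) from here to TCP x,y,z pointing down, tool x at world yaw b"
    s=telemetry.sense(); r=R.from_rotvec(s["orientation"])
    g=R.from_matrix(np.array([[np.cos(b),np.sin(b),0],[np.sin(b),-np.cos(b),0],[0,0,-1]]))
    sh=r.inv().apply(np.array([x,y,z])-s["eef_pos"])/200; tu=(r.inv()*g).as_rotvec()/np.pi
    print('t',round(s["t"],2),'pos',np.round(s["eef_pos"],1),'q',np.round(s["qpos"],2),'F',np.round(s["wrist_force"],1),'w',round(s["gripper_width"],1),'->',sh.round(4),tu.round(4))
b0=np.deg2rad(82.94)
GO=np.array([545.5,37.0]); gx=np.array([np.sin(b0),-np.cos(b0)]); gy=np.array([np.cos(b0),np.sin(b0)])
E
python3 - <<'E'
from h import *
togo(529.2,-20.4,140,b0); togo(529.2,-20.4,51,b0)
E
```

```text
t 1.1 pos [ 446.1 -215.5  197. ] q [-0.5  -0.28  1.82  0.    1.61  0.65] F [-0.1 -0.   0.4] w 85.5 -> [ 0.7725 -0.726   0.2864] [-0.     -0.0004 -0.3291]
t 1.1 pos [ 446.1 -215.5  197. ] q [-0.5  -0.28  1.82  0.    1.61  0.65] F [-0.1 -0.   0.4] w 85.5 -> [ 0.7721 -0.7257  0.7314] [-0.     -0.0004 -0.3291]
```

Call:
servo_tool([
  [0.15, -0.14, 0.03, 0, 0, -0.037, 1],
  [0.3, -0.28, 0.06, 0, 0, -0.074, 1],
  [0.45, -0.42, 0.09, 0, 0, -0.111, 1],
  [0.6, -0.56, 0.12, 0, 0, -0.148, 1],
  [0.7, -0.66, 0.16, 0, 0, -0.185, 1],
  [0.75, -0.7, 0.2, 0, 0, -0.222, 1],
  [0.772, -0.726, 0.24, 0, 0, -0.26, 1],
  [0.772, -0.726, 0.27, 0, 0, -0.3, 1],
  [0.772, -0.726, 0.286, 0, 0, -0.329, 1],
  [0.772, -0.726, 0.286, 0, 0, -0.329, 1],
  [0.772, -0.726, 0.286, 0, 0, -0.329, 1],
])

```text
t: 2.02
eef_pos: [528.2, -25.1, 139.6]
orientation: [-2.36, -2.073, 0.001]
wrist_force: [0.4, -0.7, 1.1]
gripper_width: 85.6
grasp_force: 0.0
```

```bash
python3 - <<'E'
from h import *
togo(529.2,-20.4,51,b0)
d=cap("side"); c=cv2.resize(d["image"][130:280,270:420],None,fx=4,fy=4,interpolation=cv2.INTER_CUBIC); cv2.imwrite('pics/side1.png',c[...,::-1])
E
```

```text
t 2.02 pos [528.2 -25.1 139.6] q [-0.1  -0.18  1.83 -0.    1.5   0.03] F [ 0.4 -0.7  1.1] w 85.6 -> [0.024  0.0021 0.443 ] [-0.0002  0.     -0.0021]
```

View pics/side1.png

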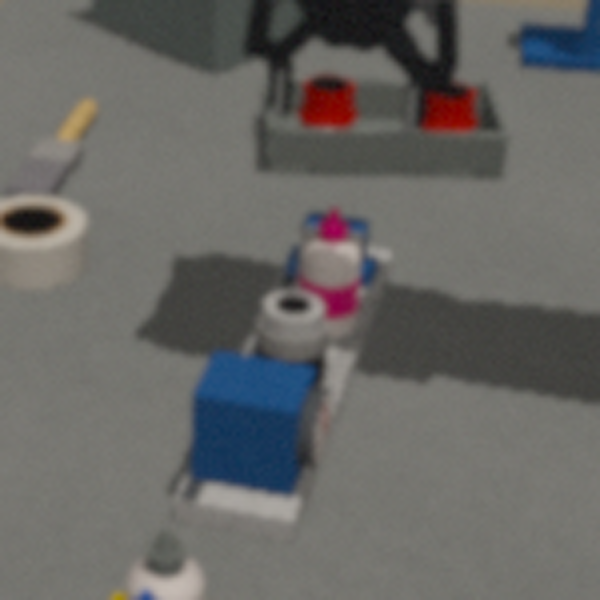

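The gripper straddles the bottle (cap at about (333,225) in the crop), with one finger on each side. I'll descend and grasp.

Call:
servo_tool([
  [0.02, 0.002, 0.06, 0, 0, 0, 1],
  [0.02, 0.002, 0.15, 0, 0, 0, 1],
  [0.02, 0.002, 0.25, 0, 0, 0, 1],
  [0.02, 0.002, 0.34, 0, 0, 0, 1],
  [0.02, 0.002, 0.4, 0, 0, 0, 1],
  [0.02, 0.002, 0.43, 0, 0, 0, 1],
  [0.02, 0.002, 0.443, 0, 0, 0, 1],
  [0.02, 0.002, 0.443, 0, 0, 0, 1],
  [0.02, 0.002, 0.443, 0, 0, 0, 1],
])

```text
t: 2.82
eef_pos: [529.7, -21.0, 52.0]
orientation: [2.357, 2.076, 0.001]
wrist_force: [-0.5, -0.7, 0.5]
gripper_width: 85.0
grasp_force: 0.0
```

Call:
servo_tool([
  [0, 0, 0, 0, 0, 0, 0],
  [0, 0, 0, 0, 0, 0, -0.3],
  [0, 0, 0, 0, 0, 0, -1],
  [0, 0, 0, 0, 0, 0, -1],
  [0, 0, 0, 0, 0, 0, -1],
  [0, 0, 0, 0, 0, 0, -1],
  [0, 0, 0, 0, 0, 0, -1],
  [0, 0, 0, 0, 0, 0, -1],
  [0, 0, 0, 0, 0, 0, -1],
  [0, 0, 0, 0, 0, 0, -1],
], grip_force=30)

```text
t: 3.65
eef_pos: [529.4, -21.0, 51.4]
orientation: [2.357, 2.076, 0.001]
wrist_force: [1.5, -0.9, 4.0]
gripper_width: 20.1
grasp_force: 29.4
```

```bash
python3 - <<'E'
from h import *
st()
d=cap("side"); c=cv2.resize(d["image"][110:260,280:430],None,fx=4,fy=4,interpolation=cv2.INTER_CUBIC)
e=cap("top"); f=cv2.resize(e["image"][175:260,235:385],None,fx=2.66,fy=2.66,interpolation=cv2.INTER_CUBIC)
cv2.imwrite('pics/side2.png',c[...,::-1])
E
```

```text
{'t': 3.65, 'qpos': [-0.088, -0.125, 1.922, 0.0, 1.344, 0.039], 'qvel': [-0.0, 0.002, -0.001, 0.002, -0.002, -0.0], 'joint_torque': [0.045, -47.125, -57.035, 0.018, 0.298, 0.003], 'eef_pos': [529.371, -21.009, 51.423], 'orientation': [2.357, 2.076, 0.001], 'wrist_force': [1.485, -0.943, 4.013], 'torque': [-0.07, -0.203, -0.007], 'grasp_force': 29.363, 'gripper_width': 20.145}
```

View pics/side2.png

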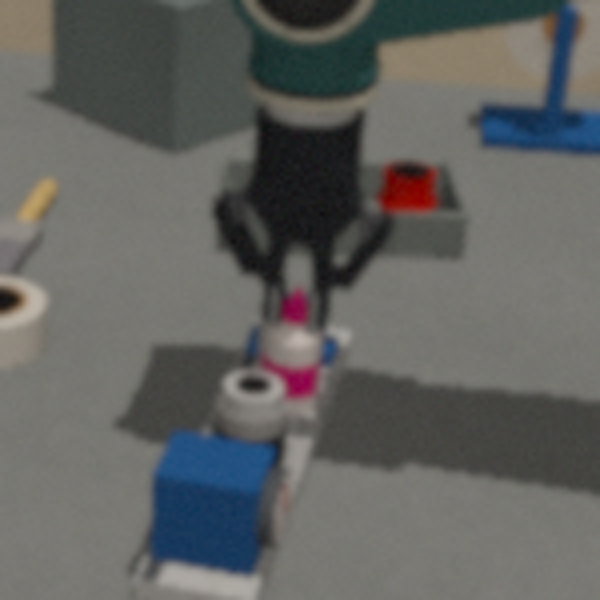

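```bash
python3 - <<'E'
from h import *
d=dict(np.load('pics/side.npz')); K,T=d["K"],d["T"]
def pix(p):
    q=np.linalg.inv(T)@np.r_[p,1]; return (K[0,0]*q[0]/-q[2]+K[0,2], -K[1,1]*q[1]/-q[2]+K[1,2])
for p in([529.4,-21,51.4],[529.4,-21,70],[529.4,-21,118],[529.4,-21,20]): print(p,np.round((np.array(pix(p))-[280,110])*4),np.round(pix(p),1))
P=cloud(d)
for n,(cu,cv) in dict(cap=(295,305),sh=(292,340),band=(296,378),fl=(270,295),fr=(322,310),palm=(300,265),jaw=(328,350)).items(): print(n,P[110+cv//4,280+cu//4].round(1))
e=dict(np.load('pics/top.npz')); Q=cloud(e); print(np.round(Q[205:240:4,318:350:4,2]))
h=cv2.cvtColor(d["image"],cv2.COLOR_RGB2HSV); m=(h[...,0]>150)&(h[...,1]>130)&(np.arange(400)[:,None]>150)&(np.arange(400)[:,None]<230)&(np.arange(640)>300)&(np.arange(640)<380)
print(m.sum(),np.median(P[m],0),P[m].min(0),P[m].max(0))
E
```

```text
[529.4, -21, 51.4] [289. 366.] [352.3 201.6]
[529.4, -21, 70] [291. 345.] [352.7 196.2]
[529.4, -21, 118] [295. 288.] [353.8 182. ]
[529.4, -21, 20] [287. 402.] [351.7 210.5]
cap [530.6 -17.6 106.2]
sh [528.1  -3.2  84.2]
band [523.2  -1.   55.3]
fl [548.9 -20.8 112.7]
fr [509.9 -13.2 107.3]
palm [ 537.2 -291.     1.8]
jaw [502.6 -81.7  35.8]
[[ 416.  415.  413.  416.  414.  415.  414.  412.]
 [ 419.  416.  419.  418.  421.  418.  418.  420.]
 [ 421.  424.  421.  422.  423.  421.  421.  423.]
 [ 425.  424.  422.  423.  421.  422.  422.  425.]
 [ 425.  424.  423.  421.  423.  425.  423.  424.]
 [ 422.  421.  423.  423.  422.  422.  422.  422.]
 [ 419.  420.  420.  418.  421.  420.  419. 1262.]
 [ 414.  416.  417.  416.  414.  417.  420.  418.]
 [ 407.  408.  412.  408.  411.  410.  413.  412.]]
98 [526.09158436  -8.72972827  60.49706855] [ 461.45851763 -361.3856351    39.01918286] [ 544.68130272 1069.39406122  687.00225611]
```

```bash
python3 - <<'E'
from h import *
d=dict(np.load('pics/side.npz')); P=cloud(d)
m=(np.abs(P[...,0]-529)<45)&(np.abs(P[...,1]+21)<50)&(P[...,2]>30)&(P[...,2]<260)
im=d["image"]; dark=m&(im.max(-1)<75)
for a in range(160,210,4):
    r=np.where(m[a,300:400])[0]; 
    print(a,[(int(x)+300,*P[a,300+x].round().astype(int),int(im[a,300+x].max())) for x in r[::4]])
E
```

```text
160 [(340, np.int64(573), np.int64(-21), np.int64(185), 52), (344, np.int64(561), np.int64(-14), np.int64(189), 27), (348, np.int64(550), np.int64(-11), np.int64(191), 24), (352, np.int64(538), np.int64(-12), np.int64(192), 27), (356, np.int64(527), np.int64(-7), np.int64(195), 30), (360, np.int64(516), np.int64(-8), np.int64(195), 26), (364, np.int64(505), np.int64(-4), np.int64(198), 31), (368, np.int64(494), np.int64(-3), np.int64(200), 34)]
164 [(340, np.int64(572), np.int64(-21), np.int64(172), 53), (347, np.int64(552), np.int64(-12), np.int64(178), 24), (351, np.int64(540), np.int64(0), np.int64(185), 24), (355, np.int64(529), np.int64(-9), np.int64(182), 28), (359, np.int64(518), np.int64(-1), np.int64(186), 28), (363, np.int64(507), np.int64(-6), np.int64(185), 27), (367, np.int64(495), np.int64(-9), np.int64(185), 35), (371, np.int64(484), np.int64(-12), np.int64(184), 59)]
168 [(340, np.int64(572), np.int64(-21), np.int64(159), 25), (348, np.int64(548), np.int64(-8), np.int64(168), 31), (352, np.int64(537), np.int64(-12), np.int64(167), 28), (356, np.int64(525), np.int64(-1
[... 1866 characters left out ...]
(-13), np.int64(73), 107), (350, np.int64(537), np.int64(-3), np.int64(80), 144), (354, np.int64(525), np.int64(-2), np.int64(82), 176), (358, np.int64(513), np.int64(-8), np.int64(80), 148)]
200 [(346, np.int64(548), np.int64(-11), np.int64(61), 111), (350, np.int64(536), np.int64(-4), np.int64(66), 135), (354, np.int64(524), np.int64(1), np.int64(70), 148), (358, np.int64(513), np.int64(-9), np.int64(66), 133)]
204 [(350, np.int64(535), np.int64(-2), np.int64(53), 143), (354, np.int64(523), np.int64(-1), np.int64(55), 141), (358, np.int64(512), np.int64(-11), np.int64(51), 134)]
208 [(351, np.int64(531), np.int64(0), np.int64(41), 136), (355, np.int64(519), np.int64(1), np.int64(43), 144)]
```

The fingers closed on the 20 mm cap. In the depth image the tips sit near z≈90, so the reported z (51) reads roughly 38 mm below the true height. I'll reopen, descend in two steps watching the force, and regrasp the body.

Call:
servo_tool([
  [0, 0, 0, 0, 0, 0, 0],
  [0, 0, 0, 0, 0, 0, 1],
  [0, 0, 0, 0, 0, 0, 1],
  [0, 0, 0, 0, 0, 0, 1],
  [0, 0, 0, 0, 0, 0, 1],
  [0, 0, 0, 0, 0, 0, 1],
  [0, 0, 0.04, 0, 0, 0, 1],
  [0, 0, 0.08, 0, 0, 0, 1],
  [0, 0, 0.1, 0, 0, 0, 1],
  [0, 0, 0.1, 0, 0, 0, 1],
])

```text
t: 4.58
eef_pos: [528.3, -20.9, 29.5]
orientation: [-2.356, -2.076, 0.002]
wrist_force: [0.0, 0.3, -0.5]
gripper_width: 86.0
grasp_force: 0.0
```

```bash
python3 - <<'E'
from h import *
togo(529.2,-20.4,13,b0)
d=cap("side"); P=cloud(d); im=d["image"]
m=(np.abs(P[...,0]-529)<70)&(np.abs(P[...,1]+21)<50)&(P[...,2]>25)&(im.max(-1)<90)
for a in range(160,216,3):
    r=np.where(m[a,320:390])[0]
    print(a,[(int(x)+320,*[int(k) for k in P[a,320+x]]) for x in r[::5]])
c=cv2.resize(im[130:230,300:410],None,fx=5,fy=5,interpolation=cv2.INTER_CUBIC); cv2.imwrite('pics/side3.png',c[...,::-1])
E
```

```text
t 4.58 pos [528.3 -20.9  29.5] q [-0.09 -0.11  1.94  0.    1.31  0.04] F [ 0.   0.3 -0.5] w 86.0 -> [0.0031 0.0042 0.0823] [-0.0007  0.     -0.001 ]
160 [(333, 594, -30, 178), (343, 564, -22, 184), (348, 548, 12, 202), (353, 534, 14, 204), (358, 520, 14, 205), (363, 507, 13, 205), (368, 493, -6, 198)]
163 [(332, 595, -16, 175), (337, 581, -24, 172), (342, 566, -17, 177), (347, 551, -11, 181), (352, 536, 17, 196), (357, 522, 16, 196), (363, 506, 7, 194), (368, 492, -6, 188)]
166 [(331, 597, -19, 164), (336, 583, -15, 167), (343, 563, -19, 167), (348, 548, -11, 172), (353, 534, -11, 173), (358, 520, -10, 175), (363, 506, -6, 178), (368, 492, -7, 179), (373, 478, -11, 178), (378, 464, -11, 180)]
169 [(331, 597, -16, 156), (343, 562, -15, 159), (348, 547, -6, 165), (353, 533, -8, 165), (358, 519, -1, 170), (363, 505, -12, 166), (368, 491, -5, 171), (373, 477, -9, 170), (379, 460, -4, 174)]
172 [(331, 596, -14, 147), (341, 569, -35, 139), (346, 552, -4, 156), (351, 538, -8, 155), (356, 524, -10, 156), (361, 510, 1, 163), (366, 496, -7, 160), (375, 471, 2, 167)]
175 [(331, 596, -18, 135), (336, 583, -34, 128), (342, 563, -6, 144), (347, 550, -16, 140), (352, 535, -11, 145), (357, 521, -9, 147), (362, 506, -1, 152), (367, 492, -28, 140), (377, 464, 1, 158)]
178 [(331, 596, -17, 126), (336, 581, -16, 128), (341, 566, -14, 130), (359, 514, -9, 138), (365, 497, -1, 144), (370, 483, -24, 133), (378, 461, 2, 149)]
181 [(335, 583, -14, 118), (340, 570, -25, 114), (369, 485, 0, 136), (374, 471, -11, 131)]
184 [(335, 584, -22, 104), (340, 570, -31, 101), (372, 476, -2, 126), (377, 462, 0, 129)]
187 [(335, 583, -20, 96), (340, 569, -30, 92), (373, 472, -5, 115)]
190 [(335, 582, -17, 87), (340, 569, -34, 79), (373, 471, -15, 99)]
193 [(369, 482, -3, 95)]
196 [(369, 481, -5, 84)]
199 []
202 []
205 []
208 []
211 []
214 []
```

View pics/side3.png

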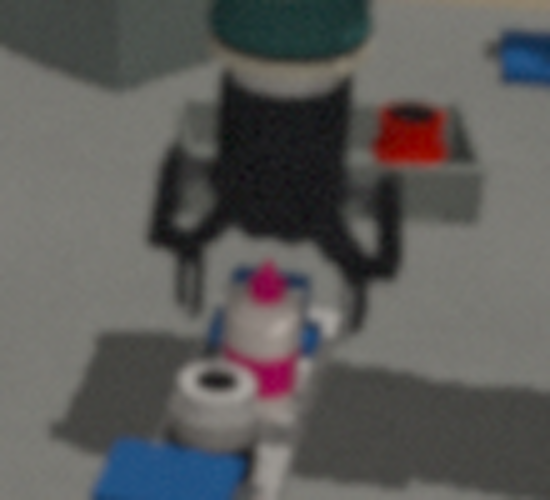

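Open tips are at (188,305) and (352,325) in the crop, about z≈80; the palm is near z≈138 and the spout top at 118. That puts the offset at about 40 mm. I'll lower 15 mm and grip the body.

Call:
servo_tool([
  [0.003, 0.004, 0.03, 0, 0, 0, 1],
  [0.003, 0.004, 0.06, 0, 0, 0, 1],
  [0.003, 0.004, 0.075, 0, 0, 0, 1],
  [0.003, 0.004, 0.075, 0, 0, 0, 1],
  [0.003, 0.004, 0.075, 0, 0, 0, 0],
  [0.003, 0.004, 0.075, 0, 0, 0, -0.3],
  [0.003, 0.004, 0.075, 0, 0, 0, -0.5],
  [0.003, 0.004, 0.075, 0, 0, 0, -1],
  [0.003, 0.004, 0.075, 0, 0, 0, -1],
  [0.003, 0.004, 0.075, 0, 0, 0, -1],
  [0.003, 0.004, 0.075, 0, 0, 0, -1],
], grip_force=30)

```text
t: 5.55
eef_pos: [530.3, -20.5, 16.7]
orientation: [2.357, 2.076, 0.001]
wrist_force: [-1.2, 0.5, 5.6]
gripper_width: 43.4
grasp_force: 30.3
```

Call:
servo_tool([
  [0, 0, -0.02, 0, 0, 0, -1],
  [0, 0, -0.06, 0, 0, 0, -1],
  [0, 0, -0.12, 0, 0, 0, -1],
  [0, 0, -0.19, 0, 0, 0, -1],
  [0, 0, -0.27, 0, 0, 0, -1],
  [0, 0, -0.35, 0, 0, 0, -1],
  [0, 0, -0.43, 0, 0, 0, -1],
  [0, 0, -0.5, 0, 0, 0, -1],
  [0, 0, -0.55, 0, 0, 0, -1],
  [0, 0, -0.57, 0, 0, 0, -1],
  [0, 0, -0.57, 0, 0, 0, -1],
])

```text
t: 6.47
eef_pos: [530.4, -20.5, 131.2]
orientation: [2.357, 2.076, 0.001]
wrist_force: [-0.6, 0.6, -3.0]
gripper_width: 42.9
grasp_force: 31.2
```

```bash
python3 - <<'E'
from h import *
togo(475,380,131,b0); 
d=cap("side"); P=cloud(d)
h=cv2.cvtColor(d["image"],cv2.COLOR_RGB2HSV); v,u=np.mgrid[:400,:640]
m=(h[...,0]>150)&(h[...,1]>110)&(v>130)&(v<230)&(u>320)&(u<385)&(P[...,1]>-60)&(P[...,1]<60); print(m.sum(),P[m].min(0),np.median(P[m],0),P[m].max(0))
E
```

```text
t 6.47 pos [530.4 -20.5 131.2] q [-0.09 -0.18  1.84  0.    1.48  0.04] F [-0.6  0.6 -3. ] w 42.9 -> [ 1.9517e+00 -5.2720e-01  5.0000e-04] [ 0.0004 -0.     -0.001 ]
167 [508.06726507 -26.7781542  151.06157611] [529.04520732  -6.35221854 169.02044651] [551.75209653   4.05339603 239.00627002]
```

Call:
servo_tool([
  [0.02, -0.005, 0, 0, 0, 0, -1],
  [0.07, -0.018, 0, 0, 0, 0, -1],
  [0.14, -0.037, 0, 0, 0, 0, -1],
  [0.23, -0.062, 0, 0, 0, 0, -1],
  [0.34, -0.092, 0, 0, 0, 0, -1],
  [0.47, -0.127, 0, 0, 0, 0, -1],
  [0.6, -0.162, 0, 0, 0, 0, -1],
  [0.73, -0.197, 0, 0, 0, 0, -1],
  [0.86, -0.232, 0, 0, 0, 0, -1],
  [0.98, -0.264, 0, 0, 0, 0, -1],
])

```text
t: 7.35
eef_pos: [501.3, 182.7, 129.5]
orientation: [-2.356, -2.077, 0.001]
wrist_force: [0.9, -0.3, -2.7]
gripper_width: 43.0
grasp_force: 31.2
```

Call:
servo_tool([
  [0.13, -0.035, 0, 0, 0, 0, -1],
  [0.26, -0.07, 0, 0, 0, 0, -1],
  [0.39, -0.105, 0, 0, 0, 0, -1],
  [0.52, -0.14, 0, 0, 0, 0, -1],
  [0.64, -0.173, 0, 0, 0, 0, -1],
  [0.75, -0.203, 0, 0, 0, 0, -1],
  [0.84, -0.227, 0, 0, 0, 0, -1],
  [0.91, -0.246, 0, 0, 0, 0, -1],
  [0.95, -0.257, 0, 0, 0, 0, -1],
  [0.97, -0.263, 0, 0, 0, 0, -1],
  [0.97, -0.263, 0, 0, 0, 0, -1],
  [0.97, -0.263, 0, 0, 0, 0, -1],
])

```text
t: 8.35
eef_pos: [474.7, 379.2, 130.1]
orientation: [2.357, 2.076, -0.001]
wrist_force: [-0.5, -0.4, -2.4]
gripper_width: 43.1
grasp_force: 31.2
```

```bash
python3 - <<'E'
from h import *
togo(475,380,10,b0); 
d=cap("side")
c=cv2.resize(d["image"][150:350,230:480],None,fx=3,fy=3,interpolation=cv2.INTER_CUBIC); cv2.imwrite('pics/side4.png',c[...,::-1])
E
```

```text
t 8.35 pos [474.7 379.2 130.1] q [ 0.63 -0.    1.68 -0.    1.47  0.76] F [-0.5 -0.4 -2.4] w 43.1 -> [0.0044 0.001  0.6004] [-0.      0.0001 -0.0011]
```

View pics/side4.png

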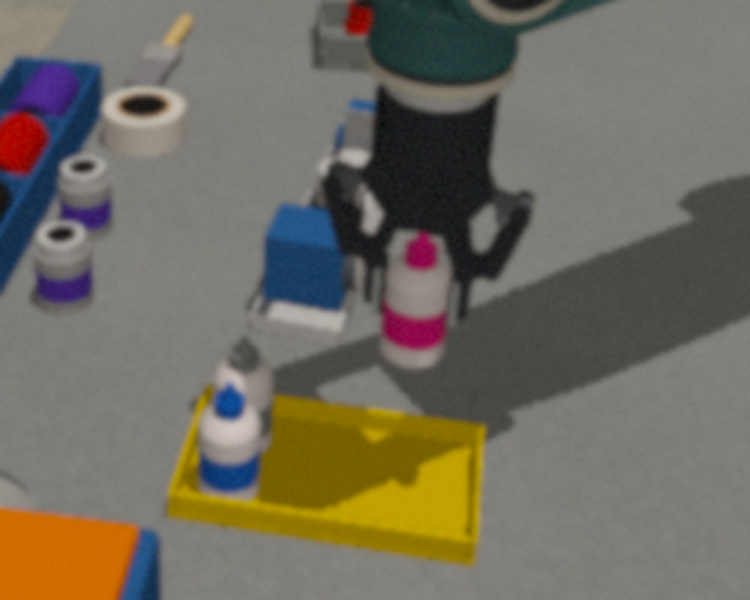

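The bottle hangs upright at (415,300) in the crop, above the empty part of the caddy. Next I'll lower it.

Call:
servo_tool([
  [0.004, 0.001, 0.03, 0, 0, 0, -1],
  [0.004, 0.001, 0.09, 0, 0, 0, -1],
  [0.004, 0.001, 0.17, 0, 0, 0, -1],
  [0.004, 0.001, 0.26, 0, 0, 0, -1],
  [0.004, 0.001, 0.35, 0, 0, 0, -1],
  [0.004, 0.001, 0.43, 0, 0, 0, -1],
  [0.004, 0.001, 0.5, 0, 0, 0, -1],
  [0.004, 0.001, 0.55, 0, 0, 0, -1],
  [0.004, 0.001, 0.58, 0, 0, 0, -1],
  [0.004, 0.001, 0.6, 0, 0, 0, -1],
  [0.004, 0.001, 0.61, 0, 0, 0, -1],
  [0.004, 0.001, 0.62, 0, 0, 0, -1],
  [0.004, 0.001, 0.62, 0, 0, 0, -1],
  [0.004, 0.001, 0.62, 0, 0, 0, -1],
])

```text
t: 9.57
eef_pos: [475.2, 380.6, 6.7]
orientation: [2.357, 2.077, 0.001]
wrist_force: [-0.2, 0.5, -3.1]
gripper_width: 43.3
grasp_force: 31.1
```

Call:
servo_tool([
  [0, 0, 0.005, 0, 0, 0, -1],
  [0, 0, 0.01, 0, 0, 0, -1],
  [0, 0, 0.01, 0, 0, 0, -1],
])

```text
t: 9.82
eef_pos: [474.9, 380.4, 4.2]
orientation: [2.357, 2.077, 0.0]
wrist_force: [-0.2, -0.6, -3.0]
gripper_width: 43.3
grasp_force: 31.1
```

Call:
servo_tool([
  [0, 0, 0.006, 0, 0, 0, -1],
  [0, 0, 0.01, 0, 0, 0, -1],
  [0, 0, 0.01, 0, 0, 0, -1],
])

```text
t: 10.07
eef_pos: [474.9, 380.4, 2.0]
orientation: [-2.357, -2.077, 0.0]
wrist_force: [-0.3, -0.1, -3.0]
gripper_width: 43.6
grasp_force: 31.1
```

Call:
servo_tool([
  [0, 0, 0.004, 0, 0, 0, -1],
  [0, 0, 0.008, 0, 0, 0, -1],
  [0, 0, 0.008, 0, 0, 0, -1],
])

```text
t: 10.32
eef_pos: [475.1, 380.6, 1.7]
orientation: [-2.357, -2.077, -0.001]
wrist_force: [-3.5, -2.8, 9.4]
gripper_width: 43.2
grasp_force: 32.1
```

Contact is felt: Fz rose from -3 to +9 N. I'll open and lift away.

Call:
servo_tool([
  [0, 0, -0.002, 0, 0, 0, 0.3],
  [0, 0, -0.004, 0, 0, 0, 1],
  [0, 0, -0.004, 0, 0, 0, 1],
  [0, 0, -0.004, 0, 0, 0, 1],
  [0, 0, -0.004, 0, 0, 0, 1],
  [0, 0, -0.004, 0, 0, 0, 1],
  [0, 0, -0.1, 0, 0, 0, 1],
  [0, 0, -0.25, 0, 0, 0, 1],
  [0, 0, -0.42, 0, 0, 0, 1],
  [0, 0, -0.6, 0, 0, 0, 1],
  [0, 0, -0.75, 0, 0, 0, 1],
  [0, 0, -0.75, 0, 0, 0, -1],
  [0, 0, -0.75, 0, 0, 0, -1],
  [0, 0, -0.75, 0, 0, 0, -1],
])

```text
t: 11.48
eef_pos: [474.8, 380.3, 149.8]
orientation: [-2.357, -2.077, 0.001]
wrist_force: [-0.8, 0.1, 0.2]
gripper_width: 52.1
grasp_force: 0.0
```

```bash
python3 - <<'E'
from h import *
G=lambda y,x=0:(GO+gx*x+gy*y)
print(G(-178)); togo(*G(-185),151,b0)
d=cap("side"); e=cap("top")
P=cloud(d); h=cv2.cvtColor(d["image"],cv2.COLOR_RGB2HSV); v,u=np.mgrid[:400,:640]
m=(h[...,0]>150)&(h[...,1]>110)&(u>320)&(u<420)&(v>200)&(v<350)&(P[...,1]>300); print(m.sum(),np.percentile(P[m],2,axis=0),np.median(P[m],0),np.percentile(P[m],98,axis=0))
a=cv2.resize(d["image"][150:330,280:480],None,fx=2,fy=2,interpolation=cv2.INTER_CUBIC); b=cv2.resize(e["image"][150:330,150:390],None,fx=1.6667,fy=2,interpolation=cv2.INTER_CUBIC)
cv2.imwrite('pics/c5.png',np.hstack([a,b])[...,::-1])
E
```

```text
[ 523.62225704 -139.65040154]
t 11.48 pos [474.8 380.3 149.8] q [ 0.63 -0.01  1.65  0.    1.5   0.76] F [-0.8  0.1  0.2] w 52.1 -> [-2.5831  0.5703 -0.0052] [-0.0002  0.0002 -0.001 ]
255 [456.95319345 376.17819995  21.8520528 ] [475.35040782 393.82900234  42.03819437] [493.36793443 401.16407335 102.24529932]
```

View pics/c5.png

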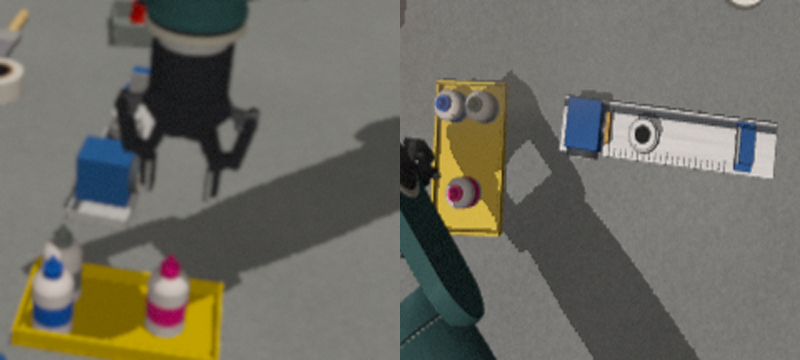

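The pink bottle stands upright in the caddy (left (168,295), right (460,192)), and the mandrel and jaw are untouched. Now I'll move behind the jaw.

Call:
servo_tool([
  [-0.08, 0.018, 0, 0, 0, 0, -1],
  [-0.23, 0.05, 0, 0, 0, 0, -1],
  [-0.4, 0.09, 0, 0, 0, 0, -1],
  [-0.58, 0.13, 0, 0, 0, 0, -1],
  [-0.76, 0.168, 0, 0, 0, 0, -1],
  [-0.94, 0.207, 0, 0, 0, 0, -1],
])

```text
t: 12.08
eef_pos: [491.6, 186.4, 149.6]
orientation: [-2.357, -2.077, 0.002]
wrist_force: [0.4, 0.4, 0.0]
gripper_width: 0.1
grasp_force: 0.0
```

Call:
servo_tool([
  [-0.18, 0.04, 0, 0, 0, 0, -1],
  [-0.36, 0.08, 0, 0, 0, 0, -1],
  [-0.54, 0.12, 0, 0, 0, 0, -1],
  [-0.7, 0.155, 0, 0, 0, 0, -1],
  [-0.82, 0.18, 0, 0, 0, 0, -1],
  [-0.82, 0.18, 0, 0, 0, 0, -1],
  [-0.82, 0.18, 0, 0, 0, 0, -1],
])

```text
t: 12.67
eef_pos: [506.9, 20.1, 149.8]
orientation: [-2.359, -2.073, 0.001]
wrist_force: [-1.0, 0.4, -0.1]
gripper_width: -0.1
grasp_force: 0.0
```

```bash
python3 - <<'E'
from h import *
togo(*(GO-185*gy),0,b0)
E
```

```text
t 12.67 pos [506.9  20.1 149.8] q [-0.01 -0.24  1.86  0.    1.52  0.12] F [-1.   0.4 -0.1] w -0.1 -> [-0.8162  0.187   0.7487] [-0.0004  0.     -0.0018]
```

Call:
servo_tool([
  [-0.08, 0.018, 0, 0, 0, 0, -1],
  [-0.24, 0.055, 0, 0, 0, 0, -1],
  [-0.42, 0.1, 0, 0, 0, 0, -1],
  [-0.6, 0.14, 0, 0, 0, 0, -1],
  [-0.76, 0.175, 0, 0, 0, 0, -1],
  [-0.815, 0.187, 0, 0, 0, 0, -1],
  [-0.815, 0.187, 0, 0, 0, 0, -1],
  [-0.815, 0.187, 0.12, 0, 0, 0, -1],
  [-0.815, 0.187, 0.28, 0, 0, 0, -1],
  [-0.815, 0.187, 0.44, 0, 0, 0, -1],
  [-0.815, 0.187, 0.56, 0, 0, 0, -1],
  [-0.815, 0.187, 0.63, 0, 0, 0, -1],
  [-0.815, 0.187, 0.65, 0, 0, 0, -1],
  [-0.815, 0.187, 0.65, 0, 0, 0, -1],
])

```text
t: 13.83
eef_pos: [523.4, -143.4, 19.6]
orientation: [-2.355, -2.077, 0.001]
wrist_force: [0.3, -0.3, -0.1]
gripper_width: 0.2
grasp_force: 0.0
```

```bash
python3 - <<'E'
from h import *
togo(*(GO-185*gy),0,b0)
d=cap("side"); P=cloud(d); im=d["image"]
m=(np.abs(P[...,0]-523)<50)&(np.abs(P[...,1]+146)<35)&(P[...,2]>25)&(P[...,2]<120)
for a in range(130,200,3):
    r=np.where(m[a])[0]
    if len(r): print(a,[(int(x),*[int(k) for k in P[a,x]],int(im[a,x].max())) for x in r[::4]])
c=cv2.resize(im[100:240,290:430],None,fx=4,fy=4,interpolation=cv2.INTER_CUBIC); cv2.imwrite('pics/side6.png',c[...,::-1])
E
```

```text
t 13.83 pos [ 523.4 -143.4   19.6] q [-0.31 -0.06  1.92  0.    1.29 -0.19] F [ 0.3 -0.3 -0.1] w 0.2 -> [-0.0165 -0.0011  0.0981] [-0.0006 -0.0002 -0.0006]
163 [(349, 554, -156, 114, 35)]
166 [(346, 562, -135, 112, 48), (350, 549, -134, 114, 21), (356, 530, -126, 119, 28), (368, 493, -145, 114, 39)]
169 [(348, 555, -133, 103, 51), (352, 542, -140, 101, 31), (356, 529, -133, 106, 26), (360, 517, -129, 109, 34), (364, 504, -131, 109, 29), (368, 492, -129, 111, 28)]
172 [(354, 535, -128, 97, 41), (358, 522, -142, 91, 35), (362, 510, -135, 96, 34), (366, 497, -125, 102, 49)]
175 [(354, 534, -140, 81, 66), (358, 521, -128, 88, 76), (362, 509, -145, 80, 77)]
178 [(354, 534, -134, 73, 67), (358, 521, -134, 74, 78), (362, 508, -149, 67, 85)]
181 [(354, 533, -138, 60, 86), (358, 520, -131, 65, 79)]
```

View pics/side6.png

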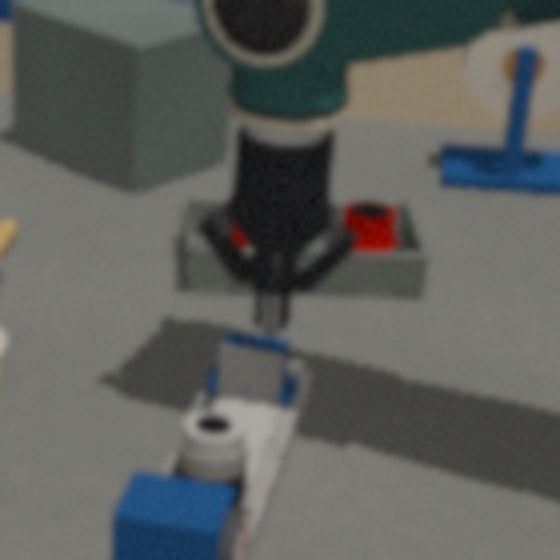

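Shut tips are at (272,325) in the crop, z≈60, just behind and above the jaw, which confirms the ~40 mm offset. I'll descend 24 mm and make contact gently.

Call:
servo_tool([
  [-0.015, 0, 0.04, 0, 0, 0, -1],
  [-0.015, 0, 0.09, 0, 0, 0, -1],
  [-0.015, 0, 0.12, 0, 0, 0, -1],
  [-0.015, 0, 0.12, 0, 0, 0, -1],
  [0.0, 0, 0.12, 0, 0, 0, -1],
  [0.015, 0, 0.12, 0, 0, 0, -1],
  [0.03, 0, 0.12, 0, 0, 0, -1],
  [0.045, 0, 0.12, 0, 0, 0, -1],
  [0.06, 0, 0.12, 0, 0, 0, -1],
  [0.07, 0, 0.12, 0, 0, 0, -1],
  [0.08, 0, 0.12, 0, 0, 0, -1],
  [0.09, 0, 0.12, 0, 0, 0, -1],
  [0.1, 0, 0.12, 0, 0, 0, -1],
  [0.11, 0, 0.12, 0, 0, 0, -1],
  [0.12, 0, 0.12, 0, 0, 0, -1],
  [0.13, 0, 0.12, 0, 0, 0, -1],
  [0.14, 0, 0.12, 0, 0, 0, -1],
  [0.15, 0, 0.12, 0, 0, 0, -1],
])

```text
t: 15.38
eef_pos: [527.6, -115.8, -3.4]
orientation: [2.357, 2.076, -0.002]
wrist_force: [-0.6, -6.6, 0.4]
gripper_width: 0.1
grasp_force: 3.7
```

```bash
cat >> h.py <<'E'
def g():
    s=telemetry.sense(); p=s["eef_pos"][:2]-GO; f=s["wrist_force"]
    print('t',round(s["t"],2),'gauge x,y',(p@gx).round(2),(p@gy).round(2),'z',round(s["eef_pos"][2],1),'Fx,Fy',(f[:2]@gx).round(2),(f[:2]@gy).round(2))
E
python3 -c "
from h import *
g(); togo(*(GO-60*gy),-4.4,b0)"
```

```text
t 15.38 gauge x,y 1.01 -153.82 z -3.4 Fx,Fy 0.18 -6.59
t 15.38 pos [ 527.6 -115.8   -3.4] q [-0.26 -0.05  1.95 -0.    1.24 -0.14] F [-0.6 -6.6  0.4] w 0.1 -> [ 0.4691 -0.0066  0.0044] [-0.      0.0005 -0.0011]
```

Jaw contact at -6.6 N. Now I'll push at a moderate pace up to short of the mandrel.

Call:
servo_tool([
  [0.015, 0, 0, 0, 0, 0, -1],
  [0.035, 0, 0, 0, 0, 0, -1],
  [0.06, 0, 0, 0, 0, 0, -1],
  [0.085, 0, 0, 0, 0, 0, -1],
  [0.11, 0, 0, 0, 0, 0, -1],
  [0.135, 0, 0, 0, 0, 0, -1],
  [0.16, 0, 0, 0, 0, 0, -1],
  [0.185, 0, 0, 0, 0, 0, -1],
  [0.21, 0, 0, 0, 0, 0, -1],
  [0.235, 0, 0, 0, 0, 0, -1],
  [0.26, 0, 0, 0, 0, 0, -1],
  [0.285, 0, 0, 0, 0, 0, -1],
  [0.31, 0, 0, 0, 0, 0, -1],
  [0.335, 0, 0, 0, 0, 0, -1],
  [0.36, 0, 0, 0, 0, 0, -1],
  [0.385, 0, 0, 0, 0, 0, -1],
  [0.41, 0, 0, 0, 0, 0, -1],
  [0.43, 0, 0, 0, 0, 0, -1],
  [0.445, 0, 0, 0, 0, 0, -1],
  [0.455, 0, 0, 0, 0, 0, -1],
])

```text
t: 17.05
eef_pos: [539.0, -25.3, -3.4]
orientation: [2.357, 2.076, -0.002]
wrist_force: [-3.2, -6.7, 1.6]
gripper_width: 0.3
grasp_force: 3.7
```

Call:
servo_tool([
  [0.008, 0, 0, 0, 0, 0, -1],
  [0.016, 0, 0, 0, 0, 0, -1],
  [0.024, 0, 0, 0, 0, 0, -1],
  [0.032, 0, 0, 0, 0, 0, -1],
  [0.04, 0, 0, 0, 0, 0, -1],
  [0.048, 0, 0, 0, 0, 0, -1],
  [0.056, 0, 0, 0, 0, 0, -1],
  [0.064, 0, 0, 0, 0, 0, -1],
  [0.072, 0, 0, 0, 0, 0, -1],
  [0.08, 0, 0, 0, 0, 0, -1],
  [0.088, 0, 0, 0, 0, 0, -1],
  [0.096, 0, 0, 0, 0, 0, -1],
  [0.104, 0, 0, 0, 0, 0, -1],
  [0.112, 0, 0, 0, 0, 0, -1],
  [0.12, 0, 0, 0, 0, 0, -1],
  [0.128, 0, 0, 0, 0, 0, -1],
  [0.136, 0, 0, 0, 0, 0, -1],
])

```text
t: 18.47
eef_pos: [542.3, 1.5, -3.4]
orientation: [2.357, 2.076, -0.002]
wrist_force: [-4.5, -7.6, 2.9]
gripper_width: -0.4
grasp_force: 3.7
```

```bash
python3 -c "
from h import *
g()
e=cap('top'); P=cloud(e)
z=P[...,2]; v,u=np.mgrid[:400,:640]
m=(z>80)&(z<96)&(v>200)&(v<235)&(u>272)&(u<330)
q=(P[m][:,:2]-GO)@np.c_[gx,gy]; print(m.sum(),q.min(0),q.max(0))
c=cv2.resize(e['image'][180:260,230:390],None,fx=4,fy=4,interpolation=cv2.INTER_CUBIC); cv2.imwrite('pics/top7.png',c[...,::-1])"
```

```text
t 18.47 gauge x,y 1.18 -35.62 z -3.4 Fx,Fy -3.51 -8.13Traceback (most recent call last):
  File "<string>", line 7, in <module>
    q=(P[m][:,:2]-GO)@np.c_[gx,gy]; print(m.sum(),q.min(0),q.max(0))
                                                  ~~~~~^^^
    return umr_minimum(a, axis, None, out, keepdims, initial, where)
ValueError: zero-size array to reduction operation minimum which has no identity
```

Call:
servo_tool([
  [0.005, -0.001, 0, 0, 0, 0, -1],
  [0.01, -0.002, 0, 0, 0, 0, -1],
  [0.015, -0.003, 0, 0, 0, 0, -1],
  [0.02, -0.004, 0, 0, 0, 0, -1],
  [0.025, -0.005, 0, 0, 0, 0, -1],
  [0.03, -0.006, 0, 0, 0, 0, -1],
  [0.035, -0.007, 0, 0, 0, 0, -1],
  [0.04, -0.008, 0, 0, 0, 0, -1],
  [0.045, -0.008, 0, 0, 0, 0, -1],
  [0.05, -0.008, 0, 0, 0, 0, -1],
  [0.055, -0.008, 0, 0, 0, 0, -1],
  [0.06, -0.008, 0, 0, 0, 0, -1],
  [0.065, -0.008, 0, 0, 0, 0, -1],
  [0.07, -0.008, 0, 0, 0, 0, -1],
  [0.075, -0.008, 0, 0, 0, 0, -1],
  [0.08, -0.008, 0, 0, 0, 0, -1],
  [0.085, -0.008, 0, 0, 0, 0, -1],
])

```text
t: 19.93
eef_pos: [543.8, 18.1, -3.2]
orientation: [2.356, 2.075, -0.0]
wrist_force: [6.5, -11.0, -1.3]
gripper_width: -0.1
grasp_force: 5.2
```

```bash
python3 -c "
from h import *
g()
d=cap('side'); c=cv2.resize(d['image'][130:280,270:420],None,fx=4,fy=4,interpolation=cv2.INTER_CUBIC); cv2.imwrite('pics/side7.png',c[...,::-1])"
```

```text
t 19.93 gauge x,y 0.66 -18.99 z -3.2 Fx,Fy 7.84 -10.11
```

View pics/side7.png

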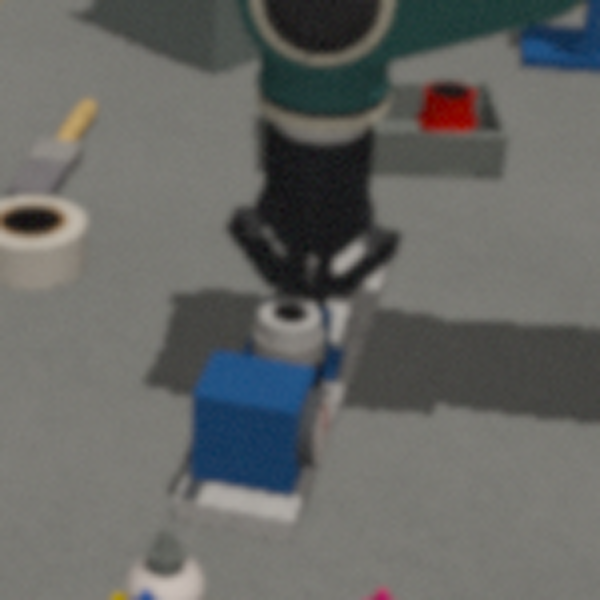

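The mandrel is upright and sitting against the jaw at (290,320); Fy has risen to -10 N. From here I'll take small steps and relax the lateral force.

Call:
servo_tool([
  [0.004, 0.001, 0, 0, 0, 0, -1],
  [0.008, 0.002, 0, 0, 0, 0, -1],
  [0.012, 0.003, 0, 0, 0, 0, -1],
  [0.016, 0.004, 0, 0, 0, 0, -1],
  [0.02, 0.005, 0, 0, 0, 0, -1],
])

```text
t: 20.4
eef_pos: [544.3, 22.0, -3.3]
orientation: [2.357, 2.076, -0.003]
wrist_force: [-6.1, -10.1, 5.5]
gripper_width: 0.0
grasp_force: 5.5
```

Call:
servo_tool([
  [0.004, 0, 0, 0, 0, 0, -1],
  [0.008, 0, 0, 0, 0, 0, -1],
  [0.012, 0, 0, 0, 0, 0, -1],
  [0.016, 0, 0, 0, 0, 0, -1],
])

```text
t: 20.73
eef_pos: [544.7, 25.2, -3.2]
orientation: [2.357, 2.076, -0.003]
wrist_force: [-5.0, -9.2, 5.1]
gripper_width: 0.0
grasp_force: 5.4
```

```bash
python3 -c "
from h import *
g()"
```

```text
t 20.73 gauge x,y 0.65 -11.82 z -3.2 Fx,Fy -3.84 -9.76
```

Call:
servo_tool([
  [0.004, -0.001, 0, 0, 0, 0, -1],
  [0.008, -0.001, 0, 0, 0, 0, -1],
  [0.012, -0.002, 0, 0, 0, 0, -1],
  [0.016, -0.002, 0, 0, 0, 0, -1],
])

```text
t: 21.07
eef_pos: [545.1, 28.4, -3.2]
orientation: [2.356, 2.075, -0.002]
wrist_force: [-2.0, -9.7, 2.4]
gripper_width: -0.3
grasp_force: 5.3
```

Call:
servo_tool([
  [0.004, 0, 0, 0, 0, 0, -1],
  [0.008, 0, 0, 0, 0, 0, -1],
  [0.012, 0, 0, 0, 0, 0, -1],
])

```text
t: 21.32
eef_pos: [545.4, 30.7, -3.2]
orientation: [2.357, 2.075, -0.002]
wrist_force: [-1.0, -10.7, 1.7]
gripper_width: 0.2
grasp_force: 5.3
```

Call:
servo_tool([
  [0.004, 0, 0, 0, 0, 0, -1],
  [0.008, 0, 0, 0, 0, 0, -1],
  [0.012, 0, 0, 0, 0, 0, -1],
])

```text
t: 21.57
eef_pos: [545.7, 33.1, -3.2]
orientation: [2.357, 2.075, -0.002]
wrist_force: [-1.7, -11.2, 3.0]
gripper_width: 0.0
grasp_force: 5.3
```

Call:
servo_tool([
  [0.004, 0, 0, 0, 0, 0, -1],
  [0.008, 0, 0, 0, 0, 0, -1],
  [0.01, 0, 0, 0, 0, 0, -1],
])

```text
t: 21.82
eef_pos: [546.0, 35.2, -3.2]
orientation: [2.356, 2.075, -0.002]
wrist_force: [-0.9, -10.9, 2.0]
gripper_width: -0.4
grasp_force: 5.3
```

Call:
servo_tool([
  [0.004, 0, 0, 0, 0, 0, -1],
  [0.008, 0, 0, 0, 0, 0, -1],
  [0.01, 0, 0, 0, 0, 0, -1],
])

```text
t: 22.07
eef_pos: [546.2, 37.1, -3.2]
orientation: [2.357, 2.075, -0.002]
wrist_force: [-1.3, -10.4, 2.6]
gripper_width: -0.2
grasp_force: 5.3
```

Call:
servo_tool([
  [0.004, 0, 0, 0, 0, 0, -1],
  [0.008, 0, 0, 0, 0, 0, -1],
  [0.01, 0, 0, 0, 0, 0, -1],
])

```text
t: 22.32
eef_pos: [546.5, 39.1, -3.2]
orientation: [2.356, 2.075, -0.002]
wrist_force: [-1.6, -11.3, 1.6]
gripper_width: 0.0
grasp_force: 5.3
```

Call:
servo_tool([
  [0.004, 0, 0, 0, 0, 0, -1],
  [0.008, 0, 0, 0, 0, 0, -1],
  [0.01, 0, 0, 0, 0, 0, -1],
])

```text
t: 22.57
eef_pos: [546.6, 40.6, -3.2]
orientation: [2.356, 2.075, -0.003]
wrist_force: [-2.4, -16.5, 3.1]
gripper_width: -0.1
grasp_force: 7.9
```

The force steps from -11 to -16.5 N, so the plunger is felt. I'll go 1.2 mm more to confirm the spring yields, then hold.

Call:
servo_tool([
  [0.003, 0, 0, 0, 0, 0, -1],
  [0.006, 0, 0, 0, 0, 0, -1],
  [0.006, 0, 0, 0, 0, 0, -1],
])

```text
t: 22.82
eef_pos: [546.8, 41.7, -3.2]
orientation: [2.356, 2.075, -0.004]
wrist_force: [-2.6, -16.3, 3.2]
gripper_width: -0.2
grasp_force: 8.1
```

Call:
servo_tool([
  [0, 0, 0, 0, 0, 0, -1],
  [0, 0, 0, 0, 0, 0, -1],
  [0, 0, 0, 0, 0, 0, -1],
  [0, 0, 0, 0, 0, 0, -1],
  [0, 0, 0, 0, 0, 0, -1],
  [0, 0, 0, 0, 0, 0, -1],
])

```text
t: 23.32
eef_pos: [546.8, 41.7, -3.2]
orientation: [2.356, 2.075, -0.003]
wrist_force: [-2.6, -16.6, 3.9]
gripper_width: -0.2
grasp_force: 7.9
```

Call:
servo_tool([
  [0, 0, 0, 0, 0, 0, -1],
  [0, 0, 0, 0, 0, 0, -1],
  [0, 0, 0, 0, 0, 0, -1],
  [0, 0, 0, 0, 0, 0, -1],
  [0, 0, 0, 0, 0, 0, -1],
  [0, 0, 0, 0, 0, 0, -1],
  [0, 0, 0, 0, 0, 0, -1],
  [0, 0, 0, 0, 0, 0, -1],
  [-0.002, 0, 0, 0, 0, 0, -1],
  [-0.004, 0, 0, 0, 0, 0, -1],
  [-0.007, 0, 0, 0, 0, 0, -1],
  [-0.01, 0, 0, 0, 0, 0, -1],
  [-0.015, 0, 0, 0, 0, 0, -1],
  [-0.025, 0, 0, 0, 0, 0, -1],
  [-0.05, 0, 0, 0, 0, 0, -1],
  [-0.1, 0, 0, 0, 0, 0, -1],
  [-0.18, 0, 0, 0, 0, 0, -1],
  [-0.25, 0, 0, 0, 0, 0, -1],
  [-0.3, 0, 0, 0, 0, 0, -1],
  [-0.3, 0, 0, 0, 0, 0, -1],
])

```text
t: 24.98
eef_pos: [539.0, -18.1, -3.4]
orientation: [2.359, 2.075, -0.0]
wrist_force: [-0.5, 0.8, 0.7]
gripper_width: 0.0
grasp_force: 0.0
```

Call:
servo_tool([
  [-0.05, 0, -0.05, 0, 0, 0, -1],
  [-0.15, 0, -0.15, 0, 0, 0, -1],
  [-0.3, 0, -0.3, 0, 0, 0, -1],
  [-0.45, 0, -0.5, 0, 0, 0, -1],
  [-0.6, 0, -0.7, 0, 0, 0, -1],
  [-0.7, 0, -0.85, 0, 0, 0, -1],
  [-0.75, 0, -0.9, 0, 0, 0, -1],
  [-0.75, 0, -0.9, 0, 0, 0, -1],
  [-0.75, 0, -0.9, 0, 0, 0, -1],
])

```text
t: 25.73
eef_pos: [520.5, -165.9, 178.2]
orientation: [2.357, 2.074, 0.002]
wrist_force: [0.0, -0.2, -0.0]
gripper_width: 0.1
grasp_force: 0.0
```

```bash
python3 -c "
from h import *
g()
d=cap('side'); e=cap('top')
a=cv2.resize(d['image'][150:330,250:450],None,fx=2,fy=2,interpolation=cv2.INTER_CUBIC); b=cv2.resize(e['image'][170:280,160:360],None,fx=2,fy=3.2727,interpolation=cv2.INTER_CUBIC)
cv2.imwrite('pics/c8.png',np.hstack([a,b])[...,::-1])
P=cloud(e); z=P[...,2]; v,u=np.mgrid[:400,:640]
for lo,hi,n in((84,96,'mandrel/head'),(58,72,'jaw')):
  m=(z>lo)&(z<hi)&(v>195)&(v<240)&(u>268)&(u<345)
  q=(P[m][:,:2]-GO)@np.c_[gx,gy]; print(n,m.sum(),q.min(0) if m.sum() else 0,q.max(0) if m.sum() else 0)"
```

```text
t 25.73 gauge x,y 0.15 -204.43 z 178.2 Fx,Fy 0.05 -0.23
mandrel/head 211 [-20.19321903  54.38750201] [ 36.03399032 114.16529315]
jaw 251 [-28.54099124  18.56768883] [ 35.95721629 109.54635168]
```

View pics/c8.png

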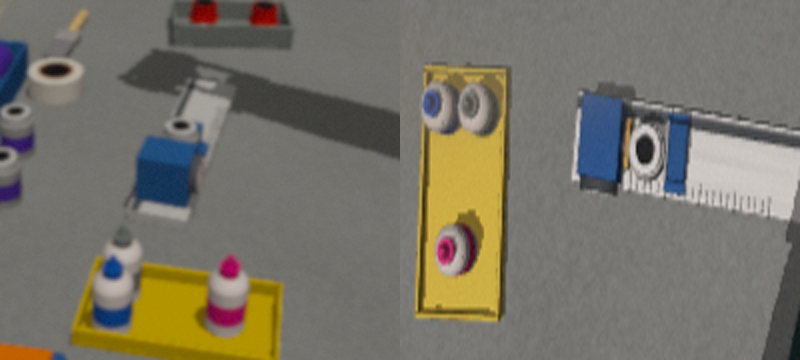

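The mandrel stands at (645,150) on the right, clamped between the brass pad and the jaw. The pink bottle is upright in the caddy, the bystanders are in place and the arm is clear.

```bash
python3 -c "
from h import *
print(job.sign_off())"
```

```text
the job is handed in; nothing more can be done
None
```

The job is handed in, with no verdict returned: the pink bottle stands released in the yellow caddy, and the mandrel stands clamped by the jaw against the plunger, which yielded about 2.5 mm by my estimate and was held for just over 1 s before the arm backed clear.

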